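# Pack the parts case: pop the lid, load, snap shut, fold the clips

## Robot

A 6-joint arm with a two-finger parallel gripper is mounted at the origin on a cart in front of the work surface, level with it; the furniture and walls round the work are solid. World frame = base frame: x ahead of the robot, y to its left, z up, the work surface at z = 0. Lengths are in mm, angles in rad, forces in N, time in s.
With the tool pointing down it reaches from about 350 to 975 mm from the base axis. Payload 7.1 kg.
Tool frame: the origin (TCP) lies on the centre line of the jaws, within the pads' length; the fingertips stand 14 mm ahead of it and the grasp point (between the pads) lies 5 mm behind it; z points along the fingers, y is the line along which they close (so a half turn about z gives the same grasp; the last joint's range is limited). The gripper opens to 88 mm and grips with 3 to 60 N. Pads are 20 mm wide; open, the fingers measure 115 mm over their backs; the gripper's body (75 mm by 178 mm) begins 61 mm behind the grasp point.
Start: joints at [-1.128, 0.423, 1.63, -0, 1.089, -0.019], TCP at [278.489, -559.507, 236.675] pointing down, gripper open.
Joint ranges: [-3, 3], [-0.9, 2.11], [0.09, 2.58], [-1.31, 4.45], [0.11, 2.69], [-2.54, 2.54]. Speed limits (rad/s): [2.39, 2.39, 3.01, 3.14, 3.14, 3.14].

## Interface

Orientations are given as a unit quaternion [w, x, y, z].
In Python, from station import env gives the robot as it stands. The module is installed in compiled form; this text tells all that it offers. Calls block until the motion is done:
- env.move_ptp(position, orientation): joint-space move of the TCP to a pose.
- env.movel(position, ori=None, rate=150): straight line of the TCP; ori=None keeps the orientation; rate is the mean speed in mm/s.
- env.movej(angles): joint-space move.
- env.open_gripper() and env.grab(squeeze=None): open the fingers fully, or close them until they stop; squeeze is the grip in N (None keeps the last).
- env.hold(seconds).
- env.ik(position, orientation): joint angles nearest the present ones, or None.
- env.read_camera(name): name is "scene" or "top" or "wrist"; returns a dict with "image" (480x640x3 uint8, red, green, blue), "mtx" (3x3 intrinsics, pixels), "eye" and "orientation" of the camera in the world. Camera axes: x right, y down, z forward; pixel columns grow to the right and rows downward; lengths in mm; the calibration is good to about 2 mm. A picture is of the moment at which its call begins. There is no depth.
A pose or a line that the arm cannot do raises env.MotionError and nothing moves.
- env.finish_job(): hands the job in; it is judged then, once.
Readings, each from a call of its own:
- env.current_time(): time.
- env.current_qpos(): joint angles.
- env.current_qd(): joint speeds.
- env.current_tau(): joint torques, N m.
- env.current_tool_pos(): TCP position.
- env.current_tool_rot(): TCP orientation.
- env.current_wrist_force(): force on the tool from outside, world axes, zero at the start.
- env.current_ft_torque(): the same for the moment, N m.
- env.current_finger_gap(): finger opening in mm.
- env.current_grasp_force(): force on a finger pad.
Only numpy, scipy, OpenCV 4.12 (cv2) and the standard library are available. Lean on these libraries where they do the work, as an engineer would, in place of code of your own. Each camera call takes 0.05 s, during which the arm holds its last target. There are 200 camera calls.

## Task

Pack away the track-laying parts: press the red thumb button so that the lid of the grey parts case springs open, put every small red and white card box that lies on the left of the bench, and the aluminium case half if there is one, down into the case, and only then push the blue lid down until it snaps shut under its latch. With the lid shut, fold all three orange clip flaps down against the sides of the case. Leave the tape roll and the glass jar where they are.

Things in the scene. Friction and masses are not known exactly. Their poses are not given: they have to be found in the camera images.
- case: grey open-topped parts case, fixed to the bench, blue lid on top; outer 112 (its x) x 192 (its y) x 50 mm high, walls and floor 4 mm, so 104 x 184 x 46 mm inside; origin at the centre of its underside, z up. The lid hinge runs along its +y end (axis parallel to x, at y +96 mm, z 52 mm); the latch is at its -y end
- case_in (a point): centre of the case's inner floor
- lid (a joint): angle of the blue lid about its hinge: 0 = shut, held by the latch; 1.9 = fully open (leaning 19 degrees back past upright), where its spring holds it. Pushing it down takes 1 to 2 N at its front edge, the last 10 mm a firm 8 to 15 N as its lip forces the latch hook aside. It can be pressed to -0.02 and rests at about 0 once the hook has caught
- lid_front (a point): middle of the lid's front edge on its outer (top) face, 192 mm from the hinge axis; lid shut, 56 mm above the case's underside. The lid is 112 mm wide and 5.5 mm thick with a flat top and no handle: it is closed by pushing on its outer face
- latch (a joint): angle of the latch rocker: 0 = hook over the lid's lip (rest), 0.3 = button fully down; the lid is free from about 0.16. Springs back by itself. The black hook stands at the case's -y end, on its middle line, its top 70 mm above the underside of the case
- button_top (a point): centre of the top of the round red thumb button, 26 mm across, on the latch's arm 146 mm to the case's -y from its middle, 41 mm above its underside. Press it straight down 6 to 10 mm with 2 to 3 N. The black hook upright is 34 mm from it towards the case and swings outward about 9 mm as the button goes down: keep clear of it
- clip_near_left (a joint): angle of the orange clip flap on the case's -x long side, 50 mm to its +y from the middle: 0 = sticking straight out sideways, level with the lid; grows as it folds down; 1.57 = hanging flat along the case's side wall, fully folded. Stiff hinge: it stays where it is left and takes 1 to 2 N at its outer edge to move
- clip_near_right (a joint): angle of the orange clip flap on the case's -x long side, 50 mm to its -y from the middle: 0 = sticking straight out sideways, level with the lid; grows as it folds down; 1.57 = hanging flat along the case's side wall, fully folded. Stiff hinge: it stays where it is left and takes 1 to 2 N at its outer edge to move
- clip_far (a joint): angle of the orange clip flap on the case's +x long side, at its middle: 0 = sticking straight out sideways, level with the lid; grows as it folds down; 1.57 = hanging flat along the case's side wall, fully folded. Stiff hinge: it stays where it is left and takes 1 to 2 N at its outer edge to move
- clip_near_left_tip (a point): middle of that flap's outer edge. The flap is 27 mm long from its hinge axis, 32 mm wide, 4 mm thick; the axis is on the lid's rim, parallel to the case's y; lid shut, its middle is at -60.5 mm in the case's x (4.5 mm outside the wall), +50 mm in its y, 52 mm above its underside
- clip_near_right_tip (a point): middle of that flap's outer edge. The flap is 27 mm long from its hinge axis, 32 mm wide, 4 mm thick; the axis is on the lid's rim, parallel to the case's y; lid shut, its middle is at -60.5 mm in the case's x (4.5 mm outside the wall), -50 mm in its y, 52 mm above its underside
- clip_far_tip (a point): middle of that flap's outer edge. The flap is 27 mm long from its hinge axis, 32 mm wide, 4 mm thick; the axis is on the lid's rim, parallel to the case's y; lid shut, its middle is at +60.5 mm in the case's x (4.5 mm outside the wall), 0 mm in its y, 52 mm above its underside
- pins_a: small red and white card box of track pins, loose, 26 (its x) x 34 (its y) x 30 (z) mm, 30 g; origin at the centre of its underside. May be absent
- pins_b: small red and white card box of track pins, loose, 26 (its x) x 34 (its y) x 30 (z) mm, 30 g; origin at the centre of its underside. May be absent
- pins_c: small red and white card box of track pins, loose, 26 (its x) x 34 (its y) x 30 (z) mm, 30 g; origin at the centre of its underside. May be absent
- alu_case: bright aluminium U-shaped case half with a green circuit board in it, loose, 21 (its x) x 55 (its y) x 22 (z) mm, 60 g, sturdy: grasp across its 21 mm; origin at the centre of its underside. May be absent
- ramp_corner (a point): underside of the near left corner of the fixed wooden ramp board, 44 mm above the bench; its near edge runs 140 mm to the right from here, and it rises away from the robot. A part knocked aside may lie just before or under that edge: then take it by its near end
- deck_edge (a point): underside of the edge of the fixed wooden deck on the robot's right, 393 mm above the bench; it covers all to the right of here, its edge running back and right to beside the robot. The arm starts close to it with the tool below its level: draw back towards the base and swing round to the front before rising
- glue_pot: small brown glass jar with a white lid, 38 mm across, 46 mm high, a bystander; origin at the centre of its underside
- green_tape: roll of green tape lying flat, 73 mm across, 18 mm high, a bystander; origin at the centre of its underside
Not all that is in view belongs to the job. Leave any black look-alike of the pins_a alone.

How it is judged:
By the outcome, as a careful person would: the job done as asked, in the order asked, and still so for the second after the job is handed in, with the robot touching nothing.
Of pins_a, pins_b, pins_c, alu_case only 3 to 4 are there at a start; the rules pass over those that are not, and their reading is None.
At some moment in a run one of pins_a, pins_b, pins_c, alu_case may be knocked a few centimetres aside while the robot is not near it.
Once in a run the grip may slacken for a moment while it holds something.
It also fails if it takes over 210 s, if anything falls off the work surface, if the arm or the gripper's body presses on something with over 40 N, if the wrist force passes 120 N, or if a joint passes its speed limit or range.

## Working session

There is one attempt and no reset: what is moved stays moved. The work goes in short steps, each a Python script; the robot and the scene stay as the last script left them, time stands still between calls to the robot, and variables do not carry over. Pictures are saved under pics/ and viewed, at most 14 in all, crops included, and the job is handed in when it is done.

```bash
mkdir -p pics; ls
cat > h.py <<'E'
import numpy as np, cv2
from scipy.spatial.transform import Rotation as R
from station import env
def cam(name, save=None):
    c=env.read_camera(name)
    if save: cv2.imwrite('pics/'+save, c['image'][:,:,::-1])
    return c
def rot(c):
    q=c['orientation']; return R.from_quat([q[1],q[2],q[3],q[0]]).as_matrix()
def ray(c,uv,z):
    d=rot(c)@np.linalg.inv(c['mtx'])@np.array([uv[0],uv[1],1.]); e=np.array(c['eye'])
    return e+d*(z-e[2])/d[2]
def proj(c,p):
    v=c['mtx']@(rot(c).T@(np.array(p)-np.array(c['eye']))); return v[:2]/v[2]
def down(yaw):  # tool z down; tool y axis (closing line) at world angle yaw
    y=np.array([np.cos(yaw),np.sin(yaw),0]); z=np.array([0,0,-1.]); x=np.cross(y,z)
    q=R.from_matrix(np.c_[x,y,z]).as_quat(); return [q[3],q[0],q[1],q[2]]
E
python3 - <<'E'
from h import *
for n in ('scene','top'):
    c=cam(n,n+'0.png'); print(n,c['eye'],rot(c).round(3).tolist(),c['mtx'].tolist())
print(env.current_tool_rot(),env.current_finger_gap(),env.current_time())
E
```

```text
pics
scene [ -91.76569914 1135.70164327 1337.79333765] [[-0.809, -0.424, 0.408], [-0.588, 0.563, -0.581], [0.017, -0.71, -0.704]] [[529.3058048976957, 0.0, 314.6850505951902], [0.0, 529.3058048976957, 242.19622903260583], [0.0, 0.0, 1.0]]
top [-653.85920012  408.02068902 1749.592182  ] [[-0.162, -0.766, 0.622], [-0.987, 0.125, -0.102], [0.001, -0.63, -0.777]] [[572.8073851881829, 0.0, 319.6497037096289], [0.0, 572.8073851881829, 247.82101346771782], [0.0, 0.0, 1.0]]
[-6.75367466e-04  9.73464163e-01  2.28838470e-01 -1.44760459e-04] 87.77757091654375 0.1
```

View pics/scene0.png

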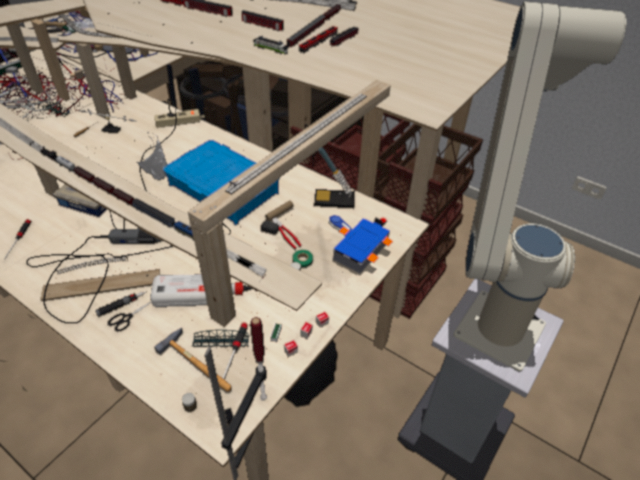

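View pics/top0.png

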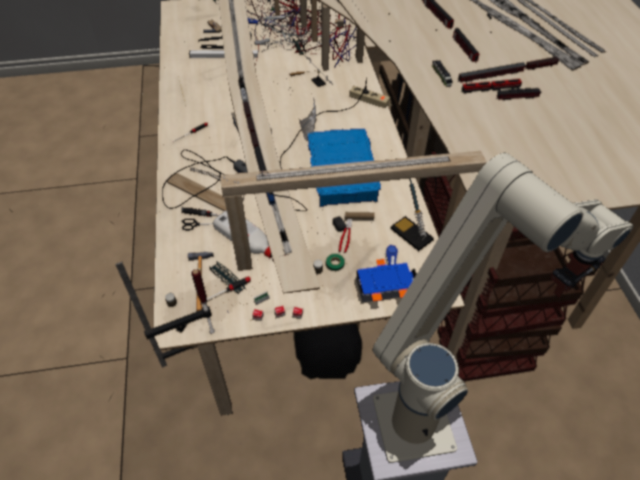

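Run:
```python
from h import *
for n,pts in (('scene',dict(b1=(291,348,28),b2=(307,330,28),b3=(322,318,28),alu=(276,332,20),tape=(302,259,18),case=(362,242,56),postbase=(218,320,0),rampL=(322,285,44),jar_=(291,286,0),button=(381,220,41),decknear=(437,125,393))),('top',dict(b1=(258,314,28),b2=(280,310,28),b3=(298,312,28),alu=(262,298,20),case=(385,281,56),tape=(335,262,18),jar=(319,266,44),postbase=(243,268,0),rampR=(318,288,44),rampL=(284,291,44)))):
    c=cv2.imread('pics/%s0.png'%n); 
    cc=env.read_camera(n)
    for k,(u,v,z) in pts.items(): print(n,k,ray(cc,(u,v),z).round(0)[:2])
    I=c[:,:,::-1].astype(int)
    r=(n=='scene') and (slice(195,365),slice(260,420)) or (slice(230,330),slice(230,450))
    crop=cv2.resize(c[r],None,fx=4 if n=='scene' else 3.5,fy=3.4,interpolation=cv2.INTER_CUBIC)
    cv2.imwrite('pics/%s0c.png'%n,crop[:600,:800])
```

```text
scene b1 [463. 452.]
scene b2 [464. 373.]
scene b3 [454. 309.]
scene alu [538. 430.]
scene tape [659. 139.]
scene case [520. -20.]
scene postbase [721. 492.]
scene rampL [523. 212.]
scene jar_ [624. 246.]
scene button [ 533. -172.]
scene decknear [ 455. -327.]
top b1 [462. 445.]
top b2 [466. 366.]
top b3 [447. 304.]
top alu [533. 424.]
top case [510. -25.]
top tape [654. 133.]
top jar [625. 200.]
top postbase [696. 482.]
top rampR [527. 219.]
top rampL [534. 343.]
```

View pics/scene0c.png

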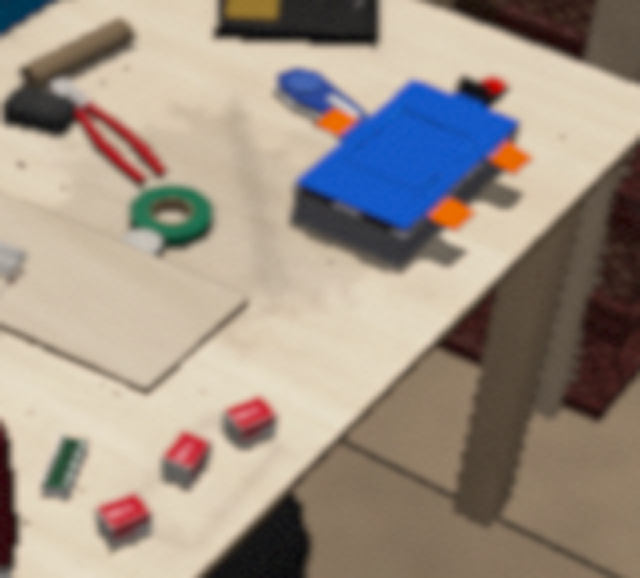

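```bash
cat >> h.py <<'E'
def tri(c1,p1,c2,p2):
    A=[];b=[]
    M=np.zeros((3,3));v=np.zeros(3)
    for c,p in ((c1,p1),(c2,p2)):
        d=rot(c)@np.linalg.inv(c['mtx'])@np.array([p[0],p[1],1.]); d/=np.linalg.norm(d)
        P=np.eye(3)-np.outer(d,d); M+=P; v+=P@np.array(c['eye'])
    return np.linalg.solve(M,v)
E
python3 - <<'E'
from h import *
s=env.read_camera('scene');t=env.read_camera('top')
print('beamL',tri(s,(205,222),t,(228,190)).round(),'beamR',tri(s,(390,95),t,(480,162)).round())
p=np.array(env.current_tool_pos()); u=p[:2]/np.linalg.norm(p[:2])
q=env.current_tool_rot()
env.movel([*(u*430),237],rate=200)
j=list(env.current_qpos()); print(np.round(j,3))
j[0]=0.0; env.movej(j); print(env.current_tool_pos(), env.current_time(),env.current_wrist_force())
env.move_ptp([430,-30,420],down(np.pi/2)); 
print(np.round(env.current_qpos(),3))
c=cam('wrist','w1.png'); print(c['eye'],rot(c).round(3).tolist(),c['mtx'][0,0],env.current_tool_pos(), env.current_time())
E
```

```text
beamL [704. 488. 417.] beamR [ 659. -350.  435.]
[-1.137  0.132  2.039 -0.     0.97  -0.028]
[431.09165209  11.31175639 237.27408238] 3.1167 [ 0.37467561 -0.27132778 -0.06226964]
[-0.098 -0.06   1.802  0.     1.4   -1.667]
[358.42361939 -29.47398451 568.19459039] [[0.001, 0.965, 0.262], [1.0, -0.001, -0.001], [-0.0, 0.262, -0.965]] 386.84808911894856 [429.78293452 -30.12237821 419.43927518] 4.625
```

View w1.

View pics/w1.png

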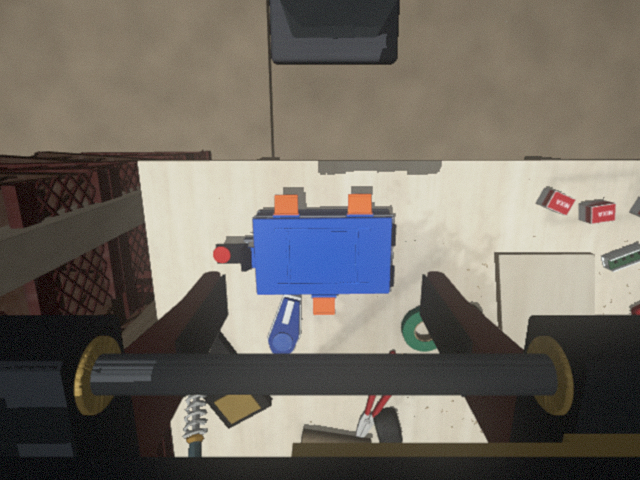

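```bash
cat >> h.py <<'E'
def comps(c,lo,hi,amin=60,open_=0):
    hsv=cv2.cvtColor(c['image'],cv2.COLOR_RGB2HSV)
    m=cv2.inRange(hsv,np.array(lo),np.array(hi)) if lo[0]<=hi[0] else cv2.inRange(hsv,np.array(lo),np.array([180,*hi[1:]]))|cv2.inRange(hsv,np.array([0,*lo[1:]]),np.array(hi))
    if open_: m=cv2.morphologyEx(m,cv2.MORPH_OPEN,np.ones((open_,open_),np.uint8))
    return [k for k in cv2.findContours(m,cv2.RETR_EXTERNAL,cv2.CHAIN_APPROX_NONE)[0] if cv2.contourArea(k)>=amin]
def rectw(c,k,z):  # min area rect in world plane z: centre, size, angle of long side (rad)
    P=np.array([ray(c,(q[0][0],q[0][1]),z)[:2] for q in k],np.float32)
    (x,y),(w,h),a=cv2.minAreaRect(P)
    if w<h: w,h,a=h,w,a+90
    return np.round([x,y,w,h,(a+90)%180-90],1)
E
python3 - <<'E'
from h import *
c=env.read_camera('wrist')
print('lid',[rectw(c,k,56) for k in comps(c,(105,150,80),(125,255,255),2000,9)])
print('or',[rectw(c,k,54) for k in comps(c,(8,180,150),(18,255,255),100)])
print('red',[(rectw(c,k,41),cv2.boundingRect(k)) for k in comps(c,(175,170,100),(5,255,255),100)])
E
```

```text
lid [array([530.5, -33.8, 192.6, 113.7, -89.3])]
or []
red []
```

Run:
```python
from h import *
c=env.read_camera('wrist')
h=cv2.cvtColor(c['image'],cv2.COLOR_RGB2HSV)
for u,v in((222,254),(286,205),(324,305),(562,204)): print(h[v,u],c['image'][v,u])
print('or',[rectw(c,k,54) for k in comps(c,(5,150,150),(20,255,255),60)])
print('red',[(rectw(c,k,41),cv2.boundingRect(k)) for k in comps(c,(172,120,80),(5,255,255),60)])
```

```text
[  1 161 203] [203  79  75]
[  9 160 222] [222 127  83]
[ 10 159 226] [226 132  85]
[179  53 221] [221 175 176]
or [array([603.2, -30.3,  28.8,  23.7, -89.7]), array([454.4, -81.5,  31.3,  25.4, -87.5]), array([453.5,  18.5,  29.9,  25.9,  90. ])]
red [(array([782.8,  60.7,  47. ,  10.8, -27.8]), (372, 395, 19, 22)), (array([781.8,  43. ,  36.8,   8.2, -14.1]), (365, 395, 10, 20)), (array([ 529. , -176.2,   24. ,   23.2,   -0. ]), (213, 246, 17, 17)), (array([470.2, 359.6,  28.6,  21.9, -79.7]), (593, 205, 22, 18)), (array([455.5, 297.8,  29.5,  22.1,  67.3]), (548, 192, 26, 23))]
```

```bash
cat >> h.py <<'E'
CASE=np.array([529.5,-32.]); CY=np.deg2rad(0.4)
def cw(x,y):  # case xy -> world xy
    c,s=np.cos(CY),np.sin(CY); return CASE+np.array([c*x-s*y,s*x+c*y])
def dn(p,yaw):  # down orientation with q6 (= q1 - yaw) nearest 0
    q1=np.arctan2(p[1],p[0]); d=(q1-yaw+np.pi/2)%np.pi-np.pi/2
    return down(q1-d)
def st(): print('t',round(env.current_time(),1),'tcp',np.round(env.current_tool_pos(),1),'F',np.round(env.current_wrist_force(),1),'gap',round(env.current_finger_gap(),1))
E
python3 - <<'E'
from h import *
env.grab(10)
b=cw(0,-146); o=dn(b,CY)
env.move_ptp([*b,140],o); env.movel([*b,62]); st()
for z in range(58,44,-2):
    env.movel([*b,z],rate=40); st()
env.hold(.3)
env.movel([*b,120]); env.move_ptp([*b,300],o)
env.move_ptp([430,-60,420],dn((430,-60),np.pi/2))
c=cam('wrist','w2.png'); st()
E
```

```text
t 8.0 tcp [ 531.2 -178.    62.8] F [-0.2 -0.4 -0.4] gap 0.6
t 8.2 tcp [ 530.9 -178.1   58.6] F [ 0.7 -1.   0.2] gap 0.1
t 8.5 tcp [ 530.5 -178.    56. ] F [0.5 0.2 0.5] gap 0.8
t 8.7 tcp [ 530.8 -178.2   54.1] F [-0.1 -1.5  1.7] gap 0.6
t 9.0 tcp [ 530.6 -178.    51.9] F [ 0.4 -1.4  1.2] gap 0.4
t 9.2 tcp [ 530.7 -178.2   50.1] F [ 0.9 -2.4  3.9] gap 0.2
t 9.5 tcp [ 530.8 -178.3   48.1] F [ 1.5 -4.3  4.3] gap 0.4
t 9.7 tcp [ 530.9 -178.4   46.7] F [-1.3 -4.8 10.4] gap 0.7
t 13.0 tcp [430.  -60.1 419.2] F [0.2 0.4 0.2] gap 0.8
```

View pics/w2.png

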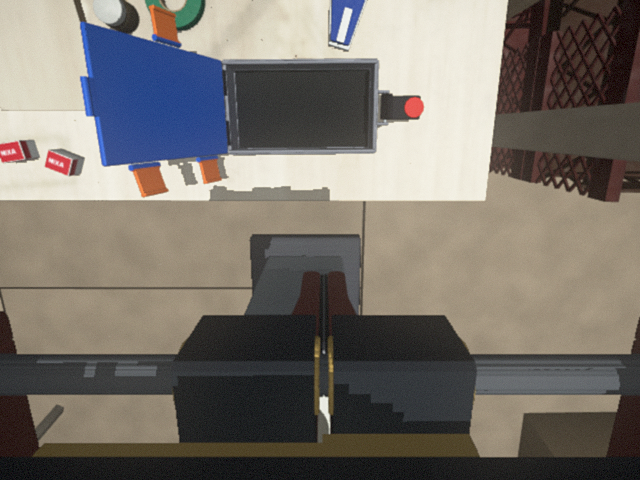

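Run:
```python
from h import *
c=env.read_camera('wrist')
print([ray(c,p,50)[:2].round(1) for p in ((228,60),(377,60),(376,152),(228,152))])
env.open_gripper()
env.move_ptp([400,370,380],dn((400,370),np.pi/2))
c=cam('wrist','w3.png'); st(); print(c['eye'])
```

```text
[array([584.4,  58.1]), array([ 584.5, -125.7]), array([ 473.4, -128.6]), array([473.2,  65.4])]
t 16.4 tcp [400.3 369.5 380.1] F [-0.6  0.5 -0.1] gap 87.8
[328.77067019 370.39248639 528.6628401 ]
```

View pics/w3.png

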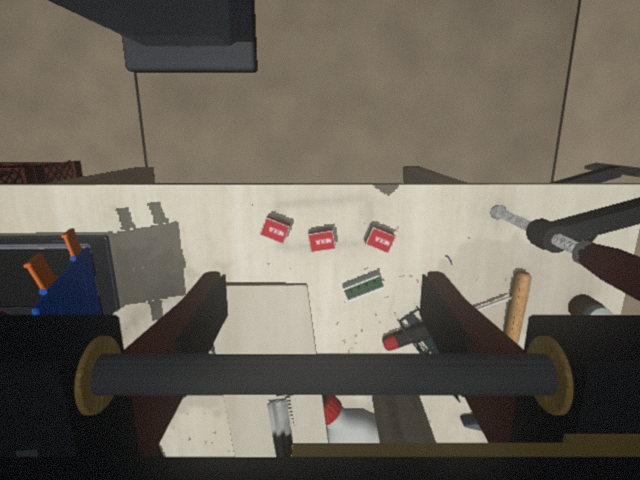

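```bash
cat >> h.py <<'E'
def boxes(c): # red box tops near left bench
    out=[]
    for k in comps(c,(165,70,60),(10,255,255),60,0):
        r=rectw(c,cv2.convexHull(k),30)
        if 380<r[0]<640 and 150<r[1]<560 and 18<r[3]<32 and 24<r[2]<42: out.append(r)
    return out
def alu(c):
    out=[]
    for k in comps(c,(50,60,20),(90,255,200),40,0):
        r=rectw(c,cv2.convexHull(k),14)
        if 380<r[0]<680 and 150<r[1]<560 and r[2]>30: out.append(r)
    return out
E
python3 - <<'E'
from h import *
c=env.read_camera('wrist')
print(boxes(c)); print(alu(c))
h=cv2.cvtColor(c['image'],cv2.COLOR_RGB2HSV); print(h[285,363],h[240,322])
cv2.imwrite('pics/w3c.png',cv2.resize(c['image'][205:305,250:410,::-1],None,fx=5,fy=5,interpolation=cv2.INTER_CUBIC))
E
```

```text
[array([624.2, 465.6,  25.6,  19.6,  22.1]), array([470.9, 446.2,  32.4,  24.3,  67.5]), array([470.5, 366.9,  32.4,  28.8, -80.2]), array([457.6, 304.6,  31.8,  24.4,  67.9])]
[]
[ 60  53 102] [  0  49 217]
```

View pics/w3c.png

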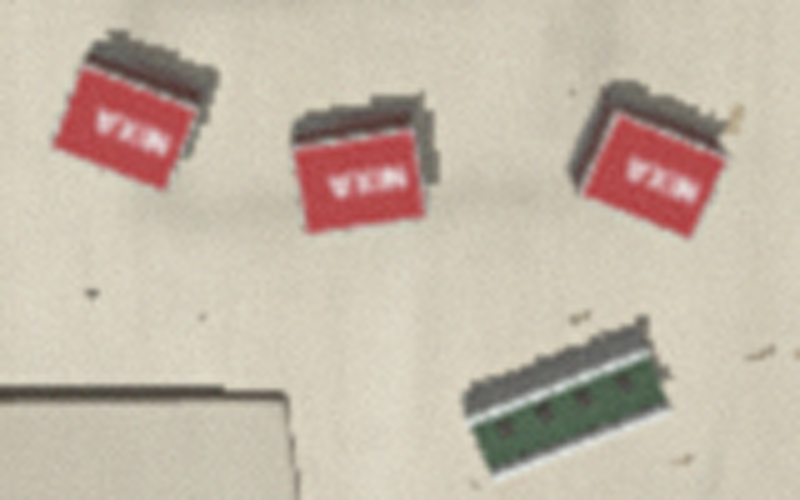

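```bash
cat >> h.py <<'E'
def pick(x,y,yaw,z,squeeze=20,lift=300):
    o=dn((x,y),yaw)
    env.move_ptp([x,y,130],o); env.movel([x,y,z],rate=120); env.grab(squeeze); env.hold(.2)
    st(); env.movel([x,y,min(lift,200)]); env.movel([x,y,lift],rate=200); st()
def place(cx,cy,z):
    p=cw(cx,cy); o=dn(p,CY+np.pi/2)
    env.move_ptp([*p,300],o); st()
    if env.current_finger_gap()<8: print('LOST'); return False
    env.movel([*p,120],rate=200); env.movel([*p,z],rate=80); st()
    env.open_gripper(); env.hold(.2); env.movel([*p,120],rate=150); env.movel([*p,300],rate=250); return True
E
python3 - <<'E'
from h import *
c=env.read_camera('wrist')
P=np.array([ray(c,(u/5+250,v/5+205),22)[:2] for u,v in((468,415),(650,350),(668,408),(493,475))])
print(P.round(1)); m=P.mean(0); d=(P[1]-P[0])+(P[2]-P[3]); a=np.arctan2(d[1],d[0]); print(m,np.rad2deg(a),np.linalg.norm(d)/2,np.linalg.norm(P[0]-P[3]))
pick(*m,a-np.pi/2,19)
if env.current_finger_gap()>12: print(place(0,10,28))
else: print('missed')
E
```

```text
[[543.8 398.2]
 [524.3 448.8]
 [541.7 454.5]
 [562.2 405.6]]
[543.01926503 426.77479438] 111.85852095503901 53.63071777565509 19.790650499561316
t 20.0 tcp [543.  426.8  19. ] F [-0.7 -0.2 -0.3] gap 20.8
t 22.0 tcp [542.5 426.3 298.5] F [ 0.4 -0.4 -1.3] gap 21.0
t 23.6 tcp [529.7 -21.5 299.8] F [-0.1 -0.6 -1. ] gap 21.1
t 26.0 tcp [529.8 -22.   28.5] F [-0.2 -0.2 -0.6] gap 21.0
True
```

Run:
```python
from h import *
c=cam('wrist'); 
cv2.imwrite('pics/case1.png',cv2.resize(c['image'][:,:,::-1],None,fx=.75,fy=.75))
print(c['eye'])
env.move_ptp([400,370,380],dn((400,370),np.pi/2))
c=env.read_camera('wrist'); print(boxes(c)); st()
```

```text
[601.53976915 -20.81624216 446.64840629]
[array([624.5, 465.4,  25.6,  19.8,  22.1]), array([472.7, 367.4,  32.4,  24. , -81.5]), array([469.5, 446.6,  32.3,  27.4,  67.6]), array([460.7, 330.9,  31.8,  28.8,  66.9])]
t 31.1 tcp [400.3 369.6 379.7] F [-0.1 -0.2  0.6] gap 87.9
```

View pics/case1.png

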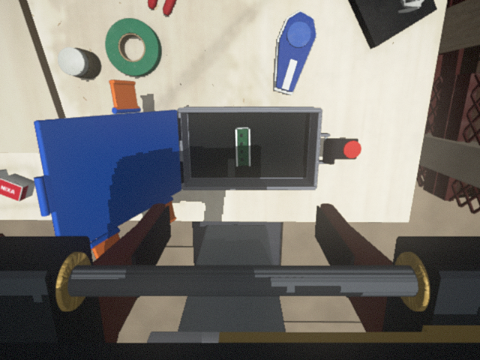

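Run:
```python
from h import *
c=env.read_camera('wrist')
b=min(boxes(c),key=lambda r:np.hypot(r[0]-472,r[1]-367)); print(b)
pick(b[0],b[1],np.deg2rad(b[4]+90),24)
if env.current_finger_gap()>12 and place(0,-31,33):
    c=cam('wrist','case2.png')
    env.move_ptp([400,370,380],dn((400,370),np.pi/2))
    c=env.read_camera('wrist'); print(boxes(c)); st()
```

```text
[470.6 367.   32.5  29.  -80.6]
t 34.5 tcp [470.6 367.   24. ] F [-0.4 -0.6 -0.2] gap 25.8
t 36.5 tcp [470.  366.6 298.7] F [-0.6  0.2 -0.8] gap 25.8
t 38.1 tcp [529.8 -62.3 299.8] F [-0.3  0.5 -0.3] gap 25.7
t 40.4 tcp [530.1 -63.   33.5] F [-0.1 -0.3 -0.1] gap 25.7
[array([624.4, 465.5,  25.8,  19.7,  23.3]), array([471. , 446. ,  32.3,  24.4,  67.6]), array([461.9, 329. ,  31.8,  23.9,  71.6])]
t 45.3 tcp [400.3 369.6 379.7] F [-0.2 -0.1 -0.2] gap 87.8
```

Run:
```python
from h import *
for tgt,cx in (((462,329),-33.5),((471,446),33.5)):
    c=env.read_camera('wrist')
    b=min(boxes(c),key=lambda r:np.hypot(r[0]-tgt[0],r[1]-tgt[1])); print(b)
    if np.hypot(b[0]-tgt[0],b[1]-tgt[1])>50: print('moved'); break
    pick(b[0],b[1],np.deg2rad(b[4]),24)
    g=env.current_finger_gap()
    if not (g>30 and place(cx,-31,33)): print('fail',g); break
    if cx<0: env.move_ptp([400,370,380],dn((400,370),np.pi/2))
c=cam('wrist'); st()
cv2.imwrite('pics/case3.png',c['image'][:,:,::-1])
```

```text
[461.9 329.   31.8  24.   71.8]
t 48.5 tcp [461.9 329.   24. ] F [-0.3  0.5 -0.3] gap 33.6
t 50.4 tcp [461.3 328.6 298.8] F [ 0.7 -1.4 -0.9] gap 33.7
t 52.2 tcp [496.2 -62.9 299.6] F [-1.5  0.1  0.5] gap 34.1
t 54.5 tcp [496.6 -63.3  33.4] F [-0.4 -0.1 -1.1] gap 33.8
[470.9 446.1  32.4  24.4  67.6]
t 62.4 tcp [470.9 446.1  24. ] F [-0.3  0.1 -0.3] gap 33.6
t 64.4 tcp [470.4 445.6 298.7] F [ 0.2 -0.1 -0.4] gap 33.9
t 66.3 tcp [563.3 -62.2 299.7] F [-0.4 -0.3  0.1] gap 34.1
t 68.6 tcp [563.6 -62.8  33.5] F [-0.1 -0.5 -0.8] gap 33.7
t 71.4 tcp [562.1 -62.6 297.8] F [ 0.7 -0.7 -0.6] gap 87.9
```

View pics/case3.png

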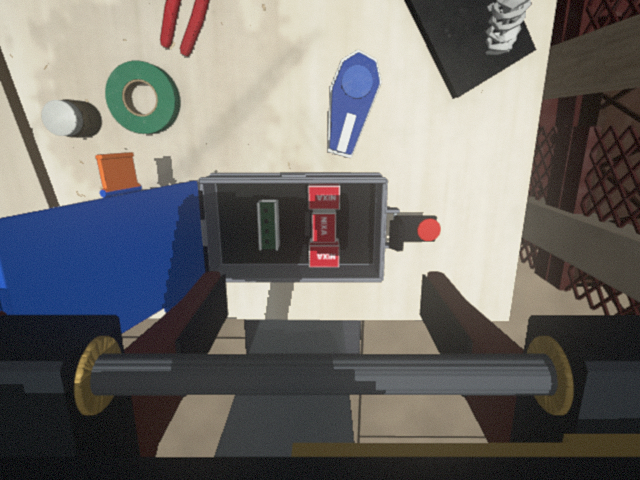

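Run:
```python
from h import *
env.grab(10)
def tcp(th,r=180):
    y=96-r*np.cos(th)+4*np.sin(th); z=52+r*np.sin(th)+4*np.cos(th)
    return np.array([*cw(0,y+10),z+14])
yaw=CY
s=tcp(1.9)+[0,30,0]; o=dn(s,yaw)
p=np.array(env.current_tool_pos())
env.movel([p[0],p[1],330]); env.move_ptp([s[0],s[1],330],o); env.movel(s); st()
for th in np.arange(1.95,0.14,-0.1):
    env.movel(tcp(th),rate=120); f=np.array(env.current_wrist_force())
    print(round(th,2),f.round(1))
    if np.linalg.norm(f)>20: print('STOP'); break
st()
```

```text
t 74.9 tcp [529.  165.8 235.7] F [0.4 0.8 0.6] gap 0.7
1.95 [ 0.2 -1.1  0.1]
1.85 [-0.5  0.6  0.2]
1.75 [-0.2 -0.1  0.1]
1.65 [-0.6  0.3  0.3]
1.55 [0.6 0.5 0.9]
1.45 [0.5 1.7 0.4]
1.35 [ 0.1  1.1 -0.1]
1.25 [-0.6  1.4 -0.7]
1.15 [-0.6  0.3 -0.2]
1.05 [0.5 0.6 0.2]
0.95 [-0.2  0.5  0. ]
0.85 [-0.8  0.9  0.4]
0.75 [-0.4  1.1 -0. ]
0.65 [0.  0.2 0.2]
0.55 [-0.5 -0.4  0.1]
0.45 [-0.5  0.7  1.3]
0.35 [0.5 0.2 0.6]
0.25 [-1.   0.4  1.8]
0.15 [0.3 0.  1.2]
t 80.6 tcp [ 529.7 -103.2   96.9] F [0.3 0.  1.2] gap 0.5
```

Run:
```python
from h import *
def tcp(th,r=180):
    y=96-r*np.cos(th)+4*np.sin(th); z=52+r*np.sin(th)+4*np.cos(th)
    return np.array([*cw(0,y+10),z+14])
for th in [.1,.06,.045,.03,.02,.01,0,-.01,-.015,-.02,-.025,-.03]:
    env.movel(tcp(th),rate=40); f=np.array(env.current_wrist_force())
    print(th,f.round(1),np.round(env.current_tool_pos()[2],1))
    if f[2]>28: print('STOP'); break
env.hold(.3)
p=np.array(env.current_tool_pos()); env.movel(p+[0,0,100]); 
env.move_ptp([430,-30,420],dn((430,-30),np.pi/2)); env.hold(.2)
c=cam('wrist','w5.png'); st()
print('lid',[rectw(c,k,56) for k in comps(c,(105,150,80),(125,255,255),2000,9)])
print('or',[rectw(c,k,54) for k in comps(c,(5,150,150),(20,255,255),60)])
```

```text
0.1 [-0.7 -0.2  0.1] 87.9
0.06 [ 0.5 -0.3  2.6] 80.8
0.045 [1.3 0.6 0.5] 77.8
0.03 [-0.4  0.1  0.2] 74.9
0.02 [ 0.4  0.6 -0.3] 73.4
0.01 [ 0.2 -0.1  0.2] 71.6
0 [ 0.4 -0.3  0.4] 70.0
-0.01 [-0.3 -1.   0.8] 68.1
-0.015 [ 0.4 -0.8  1.4] 67.3
-0.02 [-0.3  0.1  2.8] 66.5
-0.025 [-0.3  0.1  4.3] 65.7
-0.03 [-1.4 -0.7  7.6] 65.0
t 86.7 tcp [430.  -30.1 419.5] F [0.4 0.3 0.5] gap 0.5
lid [array([530.3, -33.7, 193.5, 113.3, -90. ])]
or [array([454.2,  18.7,  30. ,  23.4, -90. ]), array([455.6, -80.9,  30. ,  23.1, -88.9]), array([603.3, -29.7,  30.5,  25.4, -90. ])]
```

View pics/w5.png

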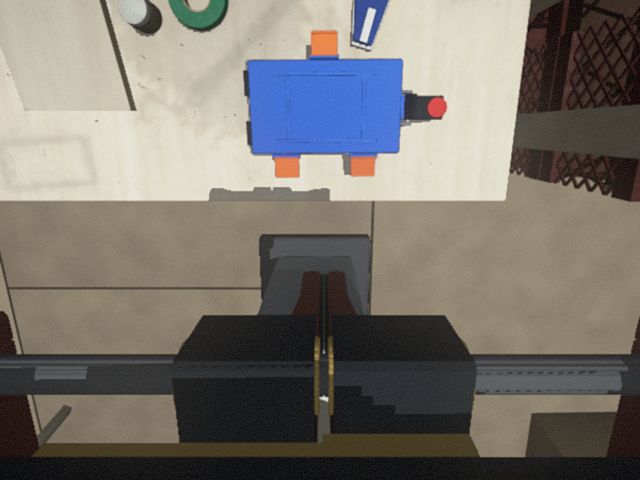

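```bash
cat >> h.py <<'E'
def clip(side,cy,th0=0.0,r=20,half=10,tilt=0):
    ax=60.5
    def tcp(th,push=0):
        x=ax+r*np.cos(th)+2*np.sin(th)-push; z=52-r*np.sin(th)+2*np.cos(th)
        return np.array([*cw(side*(x+half),cy),z+14])
    s=tcp(0)+[0,0,40]; o=dn(s,CY+np.pi/2)
    env.move_ptp(s+[0,0,60],o); env.movel(s)
    for th in np.arange(th0,1.571,0.157):
        env.movel(tcp(th),rate=60); f=np.array(env.current_wrist_force()); print(round(th,2),f.round(1))
        if np.linalg.norm(f)>20: print('STOP'); break
    for k in np.arange(.5,4,.5):
        if abs(f[0])>6: break
        env.movel(tcp(1.57,k),rate=30); f=np.array(env.current_wrist_force()); print('push',k,f.round(1))
    p=tcp(1.57); env.movel([*cw(side*110,cy),p[2]],rate=60); env.movel([*cw(side*110,cy),130])
E
python3 - <<'E'
from h import *
from scipy.optimize import minimize_scalar
clip(-1,50); st(); clip(-1,-50); st()
p=np.array([600,-30,45.]); q0=dn(p,np.pi/2); j0=np.array(env.ik(list(p),q0))
Rm=R.from_quat([q0[1],q0[2],q0[3],q0[0]])
T=R.from_euler('y',-20,degrees=True)*Rm
def cost(L):
    W=p-L*Rm.as_matrix()[:,2]; pt=W+L*T.as_matrix()[:,2]; q=T.as_quat()
    j=env.ik(list(pt),[q[3],*q[:3]])
    return 9 if j is None else np.abs(np.array(j)[:3]-j0[:3]).sum()
Ls=np.arange(100,400,10); cs=[cost(L) for L in Ls]; print('L',Ls[np.argmin(cs)],min(cs),j0.round(2))
s=cam('scene')['image'][60:240,190:410,::-1]; t=cam('top')['image'][140:220,215:500,::-1]
a=cv2.resize(s,(600,int(180*600/220))); 
cv2.imwrite('pics/beam.png',a); cv2.imwrite('pics/beamt.png',cv2.resize(t,(798,224)))
E
```

```text
0.0 [-0.2 -0.   0.2]
0.16 [0.2 0.1 0.6]
0.31 [-0.2 -0.5  1.1]
0.47 [-0.6  0.2  0.2]
0.63 [-0.7 -0.4 -0.4]
0.78 [ 1.  -0.4  0.1]
0.94 [ 0.3 -0.1  0. ]
1.1 [ 0.7 -0.4  0.1]
1.26 [-0.1  0.8 -0.6]
1.41 [ 0.2  0.2 -0.5]
1.57 [-5.9  0.4  2.5]
push 0.5 [-7.1  0.9  4. ]
t 94.9 tcp [419.   17.2 129.7] F [ 0.4 -0.5 -0.3] gap 0.4
0.0 [ 0.1 -1.  -0.5]
0.16 [ 0.5 -0.6 -0.4]
0.31 [ 0.8 -0.5  1. ]
0.47 [-0.3 -0.5  0.8]
0.63 [-0.9  0.7  0.9]
0.78 [-1.3 -0.8  0.9]
0.94 [-0.9 -0.1  1. ]
1.1 [-1.3  1.1  1.8]
1.26 [-1.4  0.4  0.9]
1.41 [-0.8 -1.  -0.2]
1.57 [-5.6 -2.3  0.8]
push 0.5 [-6.7 -2.5  1.7]
t 103.0 tcp [419.7 -82.7 129.7] F [-0.2 -0.5 -0. ] gap 0.5
L 300 0.0047220736654716156 [-0.07  0.66  1.78 -0.    0.71  1.5 ]
```

Run:
```python
import cv2,numpy as np
a=cv2.imread('pics/beam.png'); b=cv2.imread('pics/beamt.png')
a=cv2.resize(a,(440,360)); o=np.zeros((590,800,3),np.uint8); o[:360,:440]=a; o[364:588,:798]=b
cv2.imwrite('pics/beam2.png',o)
```

```text
(no output)
```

View pics/beam2.png

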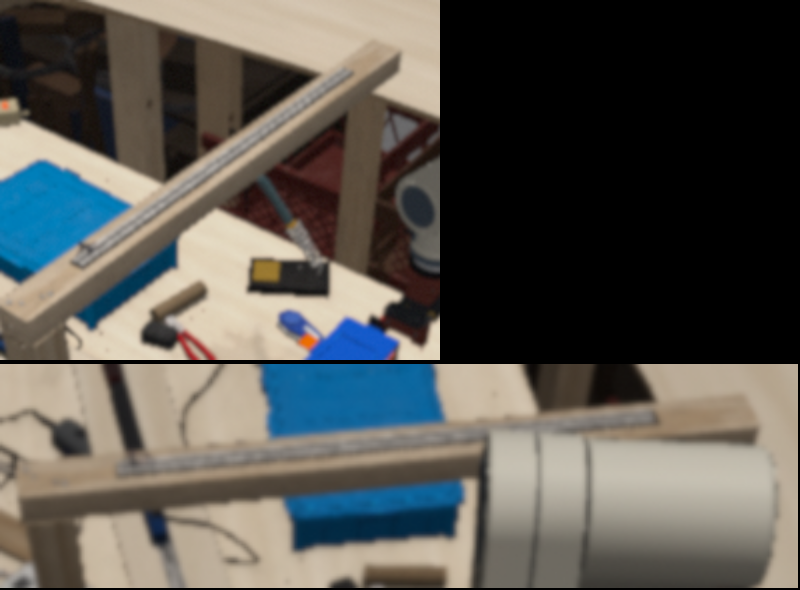

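Run:
```python
from h import *
s=env.read_camera('scene');t=env.read_camera('top')
for n,a,b in (('TL',(200,220),(222.9,183.2)),('TR',(389,89),(485.4,162.9)),('BL',(200,232.5),(224.6,195.7)),('BR',(389,97.5),(485.4,169))):
    P=tri(s,a,t,b); print(n,P.round(), (proj(s,P)-a).round(1),(proj(t,P)-b).round(1))
```

```text
TL [708. 501. 439.] [-0.6 -1. ] [-0.   0.9]
TR [ 672. -376.  431.] [-0.3 -0.6] [-0.   0.6]
BL [713. 502. 385.] [0.7 1.2] [ 0.  -1.1]
BR [ 673. -384.  397.] [-0.6 -1.2] [-0.1  1.4]
```

Run:
```python
from h import *
r,half=18,10
q0=dn((600,-30),CY+np.pi/2); R0=R.from_quat([q0[1],q0[2],q0[3],q0[0]])
def pose(th,push=0,up=0,out=0):
    t=np.deg2rad(10*np.clip((1.57-th)/.5,0,1))
    x=60.5+r*np.cos(th)+2*np.sin(th)-push+out; z=52-r*np.sin(th)+2*np.cos(th)+up
    C=np.array([*cw(x,0),z]); zt=np.array([np.sin(t),0,-np.cos(t)]); xt=np.array([np.cos(t),0,np.sin(t)])
    q=(R.from_euler('y',-t)*R0).as_quat()
    return C-14*zt+half*xt,[q[3],*q[:3]]
p,o=pose(0,up=60)
env.move_ptp([450,-32,200],dn((450,-32),CY+np.pi/2)); env.move_ptp(p-[60,0,-10],o); env.movel(p,o); st()
for th in [*np.arange(0,1.571,.157)]:
    p,o=pose(th); env.movel(p,o,rate=60); f=np.array(env.current_wrist_force()); print(round(th,2),f.round(1))
    if np.linalg.norm(f)>20: print('STOP'); break
for k in np.arange(.5,4.5,.5):
    if abs(f[0])>6: break
    p,o=pose(1.57,k); env.movel(p,o,rate=30); f=np.array(env.current_wrist_force()); print('push',k,f.round(1))
p,o=pose(1.57,out=5); env.movel(p,o,rate=50)
p,o=pose(1.2,out=5,up=12); env.movel(p,o,rate=50)
p,o=pose(.8,up=60); env.movel(p,o); env.movel(p-[80,0,-40],o)
env.move_ptp([430,-30,420],dn((430,-30),np.pi/2)); st()
c=cam('wrist','w6.png'); s=cam('scene')
cv2.imwrite('pics/s6.png',cv2.resize(s['image'][205:285,310:410,::-1],None,fx=7,fy=7,interpolation=cv2.INTER_CUBIC))
```

```text
t 104.7 tcp [614.4 -31.5 129.8] F [-0.2  0.2 -0.9] gap 0.3
0.0 [-1.1 -0.1  1.2]
0.16 [-0.1 -0.1  1.2]
0.31 [ 1.4 -0.3  1.4]
0.47 [ 0.9 -0.7  1.1]
0.63 [ 0.2 -0.4  0.2]
0.78 [-0.2 -0.9  1.4]
0.94 [0.2 0.4 0.9]
1.1 [1.5 0.6 0.6]
1.26 [-0.2  0.4 -0.3]
1.41 [-0.1 -0.2  0.2]
1.57 [4.  0.1 1. ]
push 0.5 [ 5.8 -0.3 -3. ]
push 1.0 [ 6.2  0.5 -3.3]
t 112.0 tcp [430.1 -30.  418.8] F [-0.2 -1.1 -0.6] gap 0.5
```

View pics/w6.png

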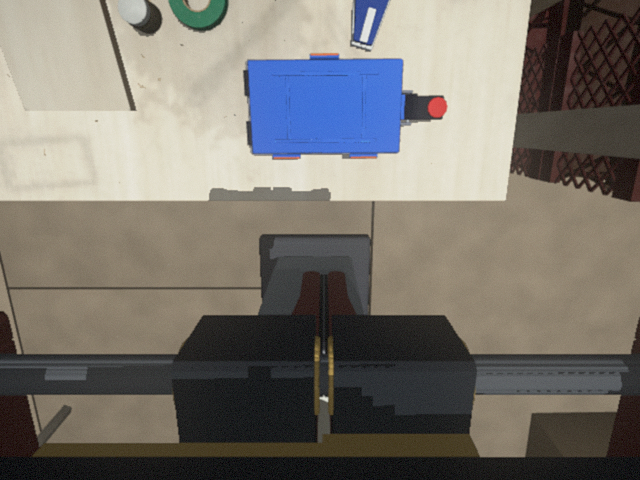

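View pics/s6.png

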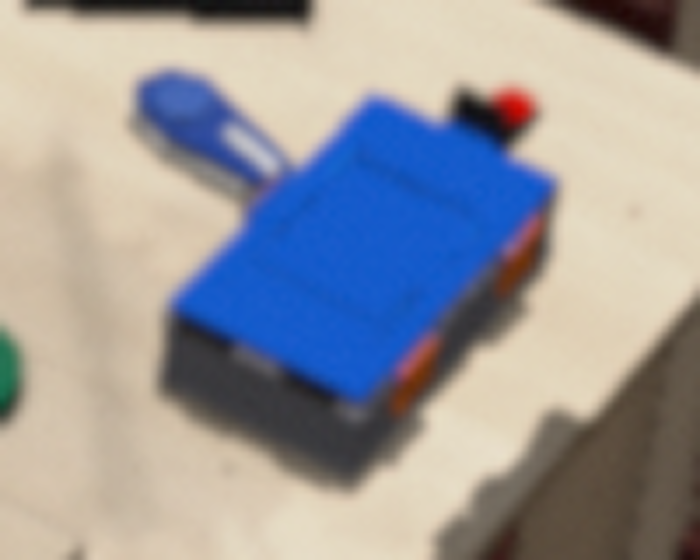

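w6 shows the lid shut on the case (px 248–403 × 58–155), and all three orange flaps show only as thin edges at its sides (286,157), (363,157) and (324,56). The crop from the scene camera confirms this: both near flaps hang against the wall, and the tape and jar are where they were.

```bash
python3 -c "
from h import *
print(env.finish_job())"
```

```text
the job is handed in; nothing more can be done
None
```

The job is handed in at about 112 s: all three card boxes and the aluminium case half are in the case, the lid is shut under its latch, all three clips are folded down, and the tape roll and jar were left alone.

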